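Nudge the cup home on its warmer and switch it on

TASK

The cup stands askew on the electric cup warmer, short of its place and with the handle sticking out towards the controls. Without gripping or lifting the cup, gently push its handle round until it points straight out to the warmer's right (seen from the controls) and slide the cup along the plate until it nestles in the curve of the wire guard rail. Once the cup is home and let go, press the warmer's round power key, and leave the honey jar, the glass and the salt shaker undisturbed.

Things in the scene. Friction and masses are not known exactly. Their poses are not given: they have to be found in the camera images.
- warmer: Electric cup warmer, fixed: metal case 156 deep x 114 wide, black glass plate, lower control strip along its front, wire rail at the back. Origin on the worktop under the seat's centre; x to the back, y to the left (seen from the controls), z up. Plate: x -68 to +51, y +-54, top z 20. Strip: x -98 to -71, top z 17. Front edge x -102, back 54.
- seat (a point): Where the cup's axis belongs: centre of the printed rings (the larger 81 mm across) on the plate's top. The guard rail is a rigid 4 mm steel wire bent in an arc of inner radius 39.5 mm about this point, 30 mm over the plate, on three posts, from 50 degrees right to 50 degrees left of straight back, open to the front.
- power_key (a joint): The spring power key: 0 = up, 0.0035 m = fully pressed, straight down; 1.1 N starts it, about 4.2 N presses it fully; it counts as pressed from 0.002 m and springs back when let go.
- key_top (a point): Centre of the top of the power key: bright steel disc, 22 mm across, at the right end of the control strip (warmer x -84.5, y -32, z 21 mm). It is the only key.
- cup: Loose low white coffee cup, 0.18 to 0.28 kg: 76 across from 18 mm up to the rim, 58 high, foot 54 across, one handle. Origin on its axis at the underside; z up, handle along its -y. It slides on the plate; pushed higher than about 38 mm above its foot it may tip. Pushed at the handle it turns roughly about its own axis.
- handle (a point): Middle of the cup's handle, 55 mm from the cup's axis, 33 mm above its foot. The handle is an upright ring of 8 mm round bar, from the wall (38 mm out) to 66 mm out, 13 to 52 mm above the foot.
- honey: Bystander: honey jar, 64 x 68, 84 high, on the worktop behind and right of the warmer. Origin at the centre of its underside. Not to be moved.
- tumbler: Bystander: empty drinking glass, 81 across, 93 high, on the worktop to the left of the warmer. Origin at the centre of its underside. Not to be moved.
- salt: Bystander: salt shaker, 44 across, 90 high, on the worktop behind the warmer. Origin at the centre of its underside. Not to be moved.

How it is judged (in metres and radians):
On the way, in this order (a step that is already met when the one before it is completed fails the run):
1. the cup stands home against the rail, its handle out to the right, let go, the key up (horizontal distance between cup and seat below 0.009 m and angle between the y axis of cup and the y axis of warmer, either way round below 0.3 rad and y of handle in the frame of warmer below -0.03 m and z of cup in the frame of warmer between 0.017 and 0.023 m and angle between cup's own z axis and vertical below 0.05 rad and linear speed of cup below 0.02 m/s and angular speed of cup below 0.2 rad/s and value of joint power_key below 0.001 m and contact force between each of the arm, the fingers and cup below 0.2 N), for 0.2 s.
2. the power key is pressed (value of joint power_key above 0.002 m), for 0.1 s.
At the end, for the whole second after the job is handed in: The cup stands flat and still on the plate, its axis within 9 mm of the seat's centre (against the rail), its handle pointing to the warmer's right within 17 degrees; the power key has been pressed and is up again (horizontal distance between cup and seat below 0.009 m and angle between the y axis of cup and the y axis of warmer, either way round below 0.3 rad and y of handle in the frame of warmer below -0.03 m and z of cup in the frame of warmer between 0.017 and 0.023 m and angle between cup's own z axis and vertical below 0.05 rad and linear speed of cup below 0.02 m/s and angular speed of cup below 0.2 rad/s and value of joint power_key below 0.001 m); the robot touches nothing.
It fails at once if the cup is lifted or tipped (over 6 mm or 9 degrees), or pushed off the plate (z of cup in the frame of warmer above 0.026 m or z of cup in the frame of warmer below 0.014 m or angle between cup's own z axis and vertical above 0.16 rad).
It fails at once if the cup is gripped or shoved hard (over 40 N) (contact force between the fingers and cup above 40 N).
It fails at once if the power key is pressed while the cup is not in its place (value of joint power_key above 0.002 m and not (horizontal distance between cup and seat below 0.009 m and angle between the y axis of cup and the y axis of warmer, either way round below 0.3 rad and y of handle in the frame of warmer below -0.03 m)).
It fails at once if the honey jar, the glass or the salt shaker is moved by more than 20 mm or tipped (distance of any of honey, tumbler, salt from where it was at the start of the episode above 0.02 m or angle between any of honey, tumbler, salt's own z axis and vertical above 0.3 rad).
It also fails if it takes over 58 s, if anything falls off the work surface, if the arm or the gripper's body presses on something with over 40 N, if the wrist force passes 120 N, or if a joint passes its speed limit or range.

ROBOT

A 6-joint arm with a two-finger parallel gripper is mounted at the origin on the work surface; the furniture and walls round the work are solid. World frame = base frame: x ahead of the robot, y to its left, z up, the work surface at z = 0. Lengths are in mm, angles in rad, forces in N, time in s.
With the tool pointing down it reaches from about 350 to 725 mm from the base axis. Payload 6 kg.
Tool frame: the origin (TCP) lies midway between the tips of the shut fingers; the grasp point (between the pads) lies 19 mm behind it (tcp_to_grasp is the z of the grasp point in the tool frame, in mm); z points along the fingers, y is the line along which they close (so a half turn about z gives the same grasp; the last joint's range is limited). The gripper opens to 85 mm and grips with 20 to 120 N. Pads are 22 mm wide; open, the fingers measure 114 mm over their backs; the gripper's body (76 mm by 85 mm) begins 54 mm behind the grasp point. The pads swing forward as they close: fully open they stand 13 mm farther back than shut.
Start: joints at [1.444, 0.04, 0.085, 0, -1.615, -0.334], TCP at [266.771, 537.408, 231.261] pointing down, gripper open.
Joint ranges: [-2.56, 2.56], [-1.29, 2.01], [-1.08, 1.49], [-3.29, 1.98], [-2.81, -0.18], [-2.99, 2.99]. Speed limits (rad/s): [2.57, 2.57, 3.01, 3.14, 3.14, 3.14].

INTERFACE

Orientations are given as a unit quaternion [x, y, z, w].
In Python, from bench import read_state, camera, calibration, close_job, tcp_to_grasp gives the robot as it stands. The module is installed in compiled form; this text tells all that it offers.
- The arm moves only by the tool step_arm, never from a script. Its argument "increments" is a list of rows, each an object of numbers: "x", "y", "z": the shift along the tool's x, y, z in cm; "rx", "ry", "rz": the turn, a rotation vector about the tool's x, y, z in degrees. A call has exactly 8 rows; each row shifts and turns the commanded pose from where the row before left it, along the tool's axes as they then stand; what a row does not reach is not made up. A row lasts 1/8 s, in which the tool goes at most 62.5 mm and 10.7 degrees, less where a joint would pass 70% of its speed; a pose out of reach is approached as far as the arm can. A call with a gripper value outside its range is refused whole. "gripper" is the finger opening in cm, from 0 to 8.54, set as the call begins (left out, the last holds). The fingers move at their own pace and stop on an object; "newtons" is the grip in N (left out, the last holds). Time passes only in rows, so rows that do not move let the fingers close, or fill a call up. It gives the time, the measured TCP pose, the force, the opening and the grip force at its end, in the units of the state.
- read_state(): the state, without advancing time (a new reading comes with each control period).
- camera(name): name is "side" or "top"; returns the picture (400x640x3 uint8, blue, green, red); there is no depth.
- calibration(name): a dict with "fx", "fy", "cx", "cy" (pixels), "distortion" ([k1, k2, p1, p2, k3] as OpenCV has them; the pictures are not rectified), "position" and "attitude" of the camera in the world. Camera axes: x right, y down, z forward; pixel columns grow to the right and rows downward; lengths in mm; the calibration is good to about 2 mm. A picture is of the moment at which its call begins. calibration takes no time and is no camera call.
- close_job(): hands the job in; it is judged then, once.
The state is a dict: "time": time; "joint_positions": joint angles; "joint_velocities": joint speeds; "effort": joint torques, N m; "ee_pos": TCP position; "tool_rot": TCP orientation; "ft_force": force on the tool from outside, world axes, zero at the start; "torque": the same for the moment, N m; "grip_width": finger opening in mm; "finger_force": force on a finger pad.
Only numpy, scipy, OpenCV 4.12 (cv2) and the standard library are available. Lean on these libraries where they do the work, as an engineer would, in place of code of your own. Each camera call takes 0.05 s, during which the arm holds its last target. There are 200 camera calls.

## Working session

There is one attempt and no reset: what is moved stays moved. The work goes in short steps, Python scripts to look and compute and a tool call to move; the robot and the scene stay as the last step left them, time stands still between calls to the robot, and variables do not carry over. Pictures are saved under pics/ and viewed, at most 10 in all, crops included, and the job is handed in when it is done.

Besides the shell and the picture viewer there is one more tool, called after ">>>" as name(argument=value, ...), one argument or row to a line, values as JSON. step_arm: Moves the arm, as the interface text tells. Its arguments: {"type":"object","properties":{"increments":{"type":"array","items":{"type":"object","properties":{"x":{"type":"number"},"y":{"type":"number"},"z":{"type":"number"},"rx":{"type":"number"},"ry":{"type":"number"},"rz":{"type":"number"}}}},"gripper":{"type":"number"},"newtons":{"type":"number"}},"required":["increments"]}

```bash
mkdir -p pics; python3 - <<'E'
from bench import *
import cv2
for n in("top","side"):
    cv2.imwrite(f"pics/{n}0.png",camera(n)); print(n,calibration(n))
s=read_state(); print(s['time'],s['ee_pos'],s['tool_rot'],s['ft_force'],s['grip_width'],tcp_to_grasp)
E
```

```text
top {'fx': 455.20251211826513, 'fy': 455.20251211826513, 'cx': 315.93973082365454, 'cy': 200.24098619237185, 'distortion': array([-0.13380035,  0.        ,  0.        ,  0.        ,  0.        ]), 'position': array([ 295.66421618, -282.48483649,  924.98476091]), 'attitude': array([-0.64745489,  0.7519147 , -0.09549338,  0.07941951])}
side {'fx': 517.0410759850137, 'fy': 517.0410759850137, 'cx': 315.8489718800431, 'cy': 203.56597556388226, 'distortion': array([-0.05340575,  0.        ,  0.        ,  0.        ,  0.        ]), 'position': array([-393.45026039, -251.26231949,  570.68579908]), 'attitude': array([-0.59133744,  0.63097118, -0.36445546,  0.34549619])}
0.1 [266.58404514 537.18074998 230.36857528] [ 9.73578864e-01 -2.28349561e-01 -1.28155696e-04  8.10967053e-04] [-1.06773341 -0.59767648 -0.05126066] 85.38639837008003 -18.700000000000003
```

View pics/top0.png

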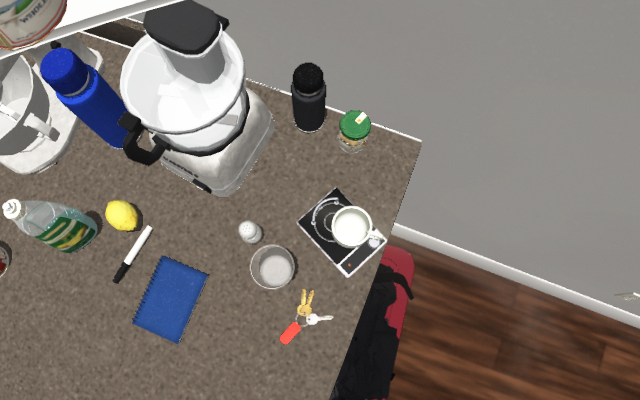

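View pics/side0.png

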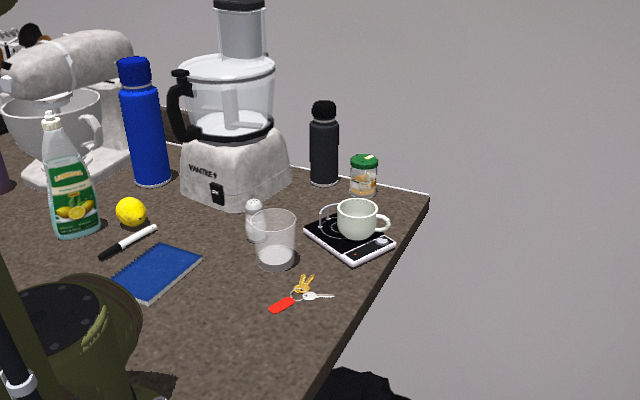

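```bash
python3 - <<'E'
import cv2
a=cv2.imread("pics/top0.png")[170:290,280:410]
b=cv2.imread("pics/side0.png")[180:280,290:410]
cv2.imwrite("pics/t1.png",cv2.resize(a,None,fx=5,fy=5,interpolation=2)[:600])
cv2.imwrite("pics/s1.png",cv2.resize(b,None,fx=6,fy=6,interpolation=2))
E
```

```text
(no output)
```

View pics/t1.png

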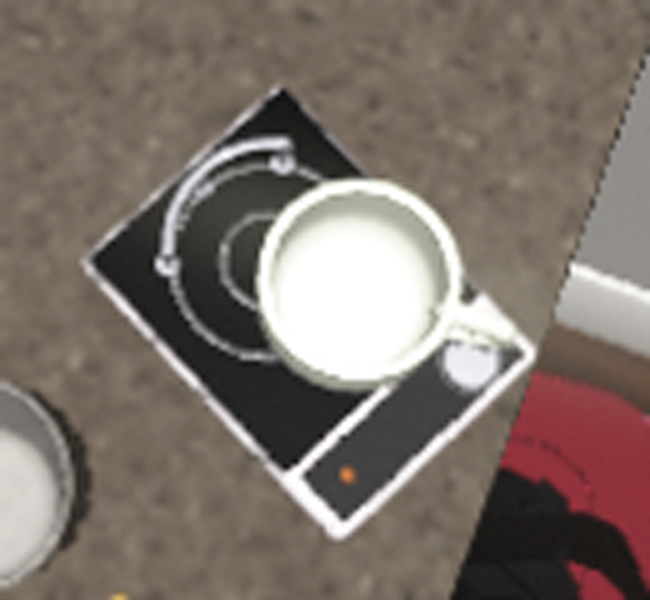

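View pics/s1.png

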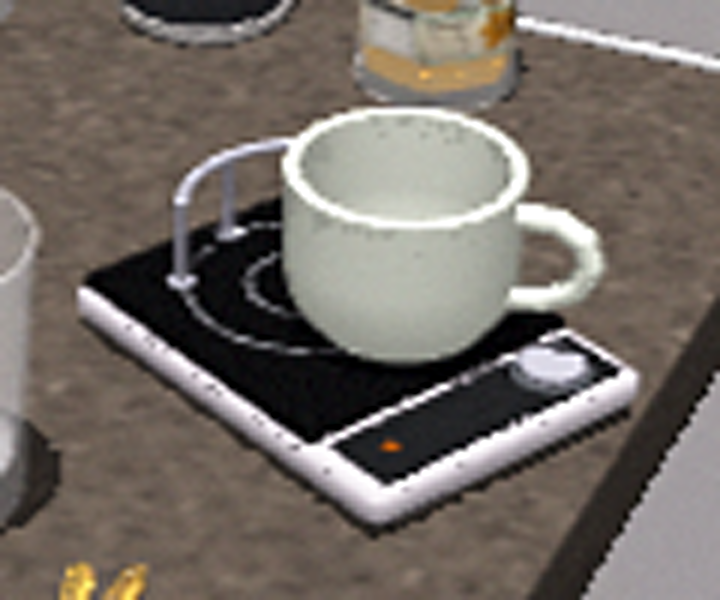

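```bash
cat > h.py <<'E'
import numpy as np,cv2
from bench import *
from scipy.spatial.transform import Rotation as R
from scipy.optimize import least_squares
C={n:calibration(n) for n in("top","side")}
def proj(n,P):
    c=C[n];Rm=R.from_quat(c['attitude']).as_matrix().T
    K=np.array([[c['fx'],0,c['cx']],[0,c['fy'],c['cy']],[0,0,1]])
    return cv2.projectPoints(np.atleast_2d(P).astype(float),cv2.Rodrigues(Rm)[0],-Rm@c['position'],K,c['distortion'])[0][:,0]
def onplane(n,uv,z):
    c=C[n];K=np.array([[c['fx'],0,c['cx']],[0,c['fy'],c['cy']],[0,0,1]])
    d=cv2.undistortPoints(np.array([[uv]],float),K,c['distortion'])[0,0]
    r=R.from_quat(c['attitude']).apply([*d,1]);return c['position']+r*(z-c['position'][2])/r[2]
def T(p,P): # planar pose (x,y,yaw) applied
    P=np.atleast_2d(P).astype(float);c,s=np.cos(p[2]),np.sin(p[2])
    return np.c_[p[0]+c*P[:,0]-s*P[:,1],p[1]+s*P[:,0]+c*P[:,1],P[:,2]]
t=lambda u,v:(280+u/5-.4,170+v/5-.4)
s=lambda u,v:(290+u/6-.4,180+v/6-.4)
E
python3 - <<'E'
from h import *
k=41.5*np.cos(.873),41.5*np.sin(.873)
obs=[("top",t(282,88),(54,-57,18)),("top",t(85,262),(54,57,18)),("top",t(338,537),(-102,57,14)),("top",t(537,350),(-102,-57,14)),
("top",t(470,365),(-84.5,-32,21)),("top",t(167,264),(k[0],k[1],20)),("top",t(283,162),(k[0],-k[1],20)),
("side",s(552,367),(-84.5,-32,21)),("side",s(182,283),(k[0],k[1],20))]
f=lambda p:np.concatenate([(proj(n,T(p,P))[0]-uv) for n,uv,P in obs])
i=onplane("top",t(255,262),20)
best=min((least_squares(f,[i[0],i[1],y],loss='soft_l1') for y in np.arange(-3,3,.5)),key=lambda r:r.cost)
w=best.x;print("warmer",w,np.degrees(w[2]));print(f(w).reshape(-1,2).round(1))
a=np.linspace(0,6.28,100)
for n,uv,ext in(("top",t(361,286),(257,465,180,392)),("side",s(406,168),(283,530,107,230))):
    p0=onplane(n,uv,78)
    def g(p):
        q=proj(n,np.c_[p[0]+38*np.cos(a),p[1]+38*np.sin(a),0*a+78]);m=t if n=="top" else s
        lo=m(ext[0],ext[2]);hi=m(ext[1],ext[3])
        return np.r_[q.min(0)-lo,q.max(0)-hi]
    r=least_squares(g,p0[:2]);c=r.x;print(n,"cup",c,r.fun.round(1))
    d=c-w[:2];print(" in warmer",d@[np.cos(w[2]),np.sin(w[2])],d@[-np.sin(w[2]),np.cos(w[2])])
    hp=onplane(n,t(520,338) if n=="top" else s(604,262),53)[:2]-c
    print(" handle out",hp,np.linalg.norm(hp),"angle deg in warmer",np.degrees(np.arctan2(hp[1],hp[0])-w[2]))
for nm,uv,z in(("honey",(355,124),84),("salt",(249,230),90),("glass",(272.5,266),93)):
    p=onplane("top",uv,z);d=p[:2]-w[:2];print(nm,p[:2],"w:",d@[np.cos(w[2]),np.sin(w[2])],d@[-np.sin(w[2]),np.cos(w[2])])
E
```

```text
warmer [ 472.21938547 -349.65642255    0.58933148] 33.76620658924289
[[ 0.2 -2. ]
 [-1.4 -0.6]
 [ 0.3  1.7]
 [ 1.4  0.9]
 [ 0.5 -0.7]
 [ 0.4  0.4]
 [ 0.2  0.3]
 [-0.8 -0.9]
 [-1.1 -0.1]]
top cup [ 447.00200556 -377.6803912 ] [ 0.8  1.5 -0.8 -1.5]
 in warmer -36.53939448336371 -9.280717619535023
 handle out [-25.44246545 -60.59610627] 65.7206751589845 angle deg in warmer -146.54226302794262
side cup [ 448.28880103 -379.83817913] [ 0.5  0.2 -0.5 -0.1]
 in warmer -36.668975589590346 -11.789721417107726
 handle out [-21.15038685 -60.91566989] 64.48300319797754 angle deg in warmer -142.91359916674782
honey [ 650.76546784 -418.65756184] w: 110.07637209133674 -156.5983814064364
salt [ 466.90085815 -185.46283428] w: 86.83832494874348 139.45223727159942
glass [ 393.60018402 -220.59950115] w: 6.373414169061045 150.983599735301
```

```bash
cat >> h.py <<'E'
W=np.array([472.2,-349.7,0.5893])
def w2(x,y): return T(W,[x,y,0])[0][:2]
def tow(p):
    d=np.array(p[:2])-W[:2];c,s_=np.cos(W[2]),np.sin(W[2]);return np.array([d[0]*c+d[1]*s_,-d[0]*s_+d[1]*c])
def here():
    st=read_state();Rm=R.from_quat(st['tool_rot']);x=Rm.apply([1,0,0])
    return np.r_[st['ee_pos'],np.arctan2(x[1],x[0])]
def show():
    p=here();print("w",tow(p).round(1),"z",p[2].round(1),"yaw_w",np.degrees(p[3]-W[2]).round(1),"t",read_state()['time'])
E
python3 - <<'E'
from h import *
for nm,uv in(("bottle",(75,235)),("lemon",(130,225)),("proc",(235,205)),("processor L",(185,195)),("black",(325,185))): print(nm,onplane("side",uv,0)[:2].round())
# waypoints -> rows
p=here();print(p)
goal=np.r_[w2(-125,-54),130,W[2]+np.pi-2*np.pi]
th0,th1=np.arctan2(p[1],p[0]),np.arctan2(goal[1],goal[0]);r0,r1=np.hypot(*p[:2]),np.hypot(*goal[:2])
print(goal,r1)
N=24;prev=p.copy()
for k in range(1,N+1):
    u=k/N;th=th0+(th1-th0)*u;r=r0+(r1-r0)*u-160*np.sin(np.pi*u)
    z=min(300,230+k*15) if u<.8 else 300-(u-.8)/.2*50
    yaw=p[3]+(goal[3]-p[3])*u
    n=np.array([r*np.cos(th),r*np.sin(th),z,yaw]);d=n-prev
    c,s_=np.cos(prev[3]),np.sin(prev[3])
    # down tool: x=(c,s), y=(s,-c), z=-Z
    print(np.round([(d[0]*c+d[1]*s_)/10,(d[0]*s_-d[1]*c)/10,-d[2]/10,-np.degrees(d[3])],2),n[:3].round())
    prev=n
E
```

```text
bottle [510. 189.]
lemon [542.  84.]
proc [ 611. -131.]
processor L [666. -12.]
black [ 692. -338.]
[ 2.66584045e+02  5.37180750e+02  2.30368575e+02 -4.60764291e-01]
[ 398.2958373  -464.06421965  130.           -2.55229265] 611.5514483362298
[ 4.75  2.23 -1.46  4.99] [299. 496. 245.]
[ 4.6   2.17 -1.5   4.99] [327. 454. 260.]
[ 4.45  2.07 -1.5   4.99] [351. 410. 275.]
[ 4.31  1.94 -1.5   4.99] [370. 367. 290.]
[ 4.18  1.78 -1.    4.99] [386. 325. 300.]
[ 4.06  1.59 -0.    4.99] [399. 283. 300.]
[ 3.95  1.37 -0.    4.99] [410. 243. 300.]
[ 3.86  1.14 -0.    4.99] [418. 204. 300.]
[ 3.78  0.88 -0.    4.99] [425. 165. 300.]
[ 3.72  0.61 -0.    4.99] [431. 128. 300.]
[ 3.68  0.33 -0.    4.99] [437.  92. 300.]
[ 3.66  0.04 -0.    4.99] [442.  55. 300.]
[ 3.66 -0.26 -0.    4.99] [447.  19. 300.]
[ 3.68 -0.55 -0.    4.99] [452. -18. 300.]
[ 3.72 -0.83 -0.    4.99] [456. -56. 300.]
[ 3.78 -1.1  -0.    4.99] [459. -95. 300.]
[ 3.85 -1.36 -0.    4.99] [ 462. -136.  300.]
[ 3.94 -1.6  -0.    4.99] [ 462. -179.  300.]
[ 4.05 -1.82 -0.    4.99] [ 461. -223.  300.]
[ 4.17 -2.02  0.83  4.99] [ 456. -269.  292.]
[ 4.31 -2.18  1.04  4.99] [ 448. -317.  281.]
[ 4.45 -2.32  1.04  4.99] [ 436. -365.  271.]
[ 4.6  -2.42  1.04  4.99] [ 420. -415.  260.]
[ 4.76 -2.49  1.04  4.99] [ 398. -464.  250.]
```

>>> step_arm(
  increments=[
    {"x":4.75,"y":2.2,"z":-1.5,"rz":5},
    {"x":4.6,"y":2.15,"z":-1.5,"rz":5},
    {"x":4.45,"y":2.05,"z":-1.5,"rz":5},
    {"x":4.3,"y":1.95,"z":-1.5,"rz":5},
    {"x":4.2,"y":1.8,"z":-1.0,"rz":5},
    {"x":4.05,"y":1.6,"rz":5},
    {"x":3.95,"y":1.4,"rz":5},
    {"x":3.85,"y":1.15,"rz":5},
  ],
  gripper=0,
  newtons=20,
)

```text
validation failed for argument at $.in...
```

>>> step_arm(
  increments=[
    {"x":3.8,"y":0.9,"rz":5},
    {"x":3.7,"y":0.6,"rz":5},
    {"x":3.7,"y":0.3,"rz":5},
    {"x":3.65,"y":0.05,"rz":5},
    {"x":3.65,"y":-0.25,"rz":5},
    {"x":3.7,"y":-0.55,"rz":5},
    {"x":3.7,"y":-0.8,"rz":5},
    {"x":3.8,"y":-1.1,"rz":5},
  ],
)

```text
validation failed for argument at $.in...
```

>>> step_arm(
  increments=[
    {"x":3.85,"y":-1.35,"rz":5},
    {"x":3.95,"y":-1.6,"rz":5},
    {"x":4.05,"y":-1.8,"rz":5},
    {"x":4.2,"y":-2.0,"z":0.8,"rz":5},
    {"x":4.3,"y":-2.2,"z":1.0,"rz":5},
    {"x":4.45,"y":-2.3,"z":1.0,"rz":5},
    {"x":4.6,"y":-2.4,"z":1.0,"rz":5},
    {"x":4.75,"y":-2.5,"z":1.0,"rz":5},
  ],
)

```text
validation failed for argument at $.in...
```

```bash
python3 -c "
from h import *
show();s=read_state();print(s['grip_width'],s['ft_force'],s['tool_rot'])"
```

```text
w [322.  851.6] z 230.4 yaw_w -60.2 t 0.1
85.38639837008003 [-1.06773341 -0.59767648 -0.05126066] [ 9.73578864e-01 -2.28349561e-01 -1.28155696e-04  8.10967053e-04]
```

>>> step_arm(
  increments=[
    {"x":4.75,"y":2.2,"z":-1.5,"rx":0,"ry":0,"rz":5},
    {"x":4.6,"y":2.15,"z":-1.5,"rx":0,"ry":0,"rz":5},
    {"x":4.45,"y":2.05,"z":-1.5,"rx":0,"ry":0,"rz":5},
    {"x":4.3,"y":1.95,"z":-1.5,"rx":0,"ry":0,"rz":5},
    {"x":4.2,"y":1.8,"z":-1.0,"rx":0,"ry":0,"rz":5},
    {"x":4.05,"y":1.6,"z":0,"rx":0,"ry":0,"rz":5},
    {"x":3.95,"y":1.4,"z":0,"rx":0,"ry":0,"rz":5},
    {"x":3.85,"y":1.15,"z":0,"rx":0,"ry":0,"rz":5},
  ],
  gripper=0,
  newtons=20,
)

```text
time: 1.1
ee_pos: [417.9, 202.5, 301.0]
tool_rot: [0.836, -0.549, -0.0, 0.0]
ft_force: [-0.1, 0.8, 0.9]
grip_width: 0.1
finger_force: 0.0
```

>>> step_arm(
  increments=[
    {"x":3.8,"y":0.9,"z":0,"rx":0,"ry":0,"rz":5},
    {"x":3.7,"y":0.6,"z":0,"rx":0,"ry":0,"rz":5},
    {"x":3.7,"y":0.3,"z":0,"rx":0,"ry":0,"rz":5},
    {"x":3.65,"y":0.05,"z":0,"rx":0,"ry":0,"rz":5},
    {"x":3.65,"y":-0.25,"z":0,"rx":0,"ry":0,"rz":5},
    {"x":3.7,"y":-0.55,"z":0,"rx":0,"ry":0,"rz":5},
    {"x":3.7,"y":-0.8,"z":0,"rx":0,"ry":0,"rz":5},
    {"x":3.8,"y":-1.1,"z":0,"rx":0,"ry":0,"rz":5},
  ],
)

```text
time: 2.1
ee_pos: [458.0, -96.0, 301.0]
tool_rot: [-0.598, 0.802, 0.0, -0.0]
ft_force: [0.8, 0.5, 0.5]
grip_width: -0.1
finger_force: 0.0
```

>>> step_arm(
  increments=[
    {"x":3.85,"y":-1.35,"z":0,"rx":0,"ry":0,"rz":5},
    {"x":3.95,"y":-1.6,"z":0,"rx":0,"ry":0,"rz":5},
    {"x":4.05,"y":-1.8,"z":0,"rx":0,"ry":0,"rz":5},
    {"x":4.2,"y":-2.0,"z":0.8,"rx":0,"ry":0,"rz":5},
    {"x":4.3,"y":-2.2,"z":1.0,"rx":0,"ry":0,"rz":5},
    {"x":4.45,"y":-2.3,"z":1.0,"rx":0,"ry":0,"rz":5},
    {"x":4.6,"y":-2.4,"z":1.0,"rx":0,"ry":0,"rz":5},
    {"x":4.75,"y":-2.5,"z":1.0,"rx":0,"ry":0,"rz":5},
  ],
)

```text
time: 3.1
ee_pos: [395.0, -464.6, 252.2]
tool_rot: [-0.288, 0.958, 0.0, -0.0]
ft_force: [0.9, 0.9, 0.5]
grip_width: -0.1
finger_force: 0.0
```

```bash
python3 -c "
from h import *
show();s=read_state();print(s['grip_width'],s['ft_force'],s['tool_rot'])"
```

```text
w [-128.   -52.6] z 252.2 yaw_w -180.3 t 3.1
-0.0708296198315408 [0.9028701  0.92664096 0.51567853] [-2.87828159e-01  9.57681913e-01  4.75484194e-04 -2.80843964e-04]
```

>>> step_arm(
  increments=[
    {"x":0,"y":-0.3,"z":4.4,"rx":0,"ry":0,"rz":0},
    {"x":0,"y":0,"z":4.4,"rx":0,"ry":0,"rz":0},
    {"x":0,"y":0,"z":4.4,"rx":0,"ry":0,"rz":0},
    {"x":0,"y":0,"z":4.4,"rx":0,"ry":0,"rz":0},
    {"x":0,"y":0,"z":4.2,"rx":0,"ry":0,"rz":0},
    {"x":-0.5,"y":0,"z":0,"rx":0,"ry":0,"rz":0},
    {"x":-0.6,"y":0,"z":0,"rx":0,"ry":0,"rz":0},
    {"x":-0.6,"y":0,"z":0,"rx":0,"ry":0,"rz":0},
  ],
)

```text
time: 4.1
ee_pos: [413.1, -457.0, 38.0]
tool_rot: [-0.289, 0.957, -0.002, 0.001]
ft_force: [-0.8, 0.4, -0.5]
grip_width: -0.1
finger_force: 0.0
```

```bash
python3 - <<'E'
from h import *
show()
a=camera("top")[170:290,280:410];b=camera("side")[130:270,310:430]
a=cv2.resize(a,None,fx=4,fy=4,interpolation=2);b=cv2.resize(b,None,fx=4,fy=4,interpolation=2)
h=max(len(a),len(b));o=np.zeros((600,800,3),np.uint8)
a=a[:600,:400] if 0 else cv2.resize(a,(400,370));b=cv2.resize(b,(400,467))
o[:370,:400]=a;o[:467,400:]=b
cv2.imwrite("pics/c2.png",o)
E
```

```text
w [-108.7  -56.4] z 38.0 yaw_w -180.1 t 4.1
```

View pics/c2.png

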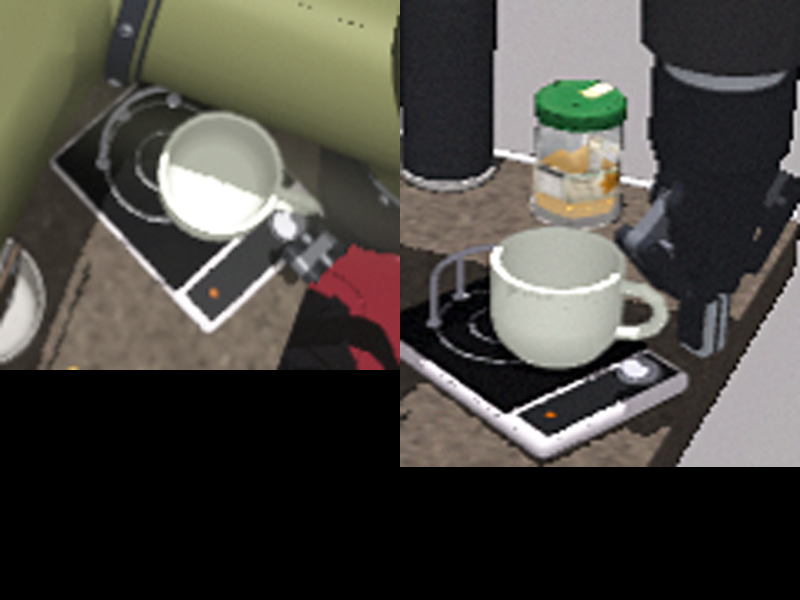

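>>> step_arm(
  increments=[
    {"x":-0.4,"y":0,"z":0,"rx":0,"ry":0,"rz":0},
    {"x":-0.4,"y":0,"z":0,"rx":0,"ry":0,"rz":0},
    {"x":-0.4,"y":-0.1,"z":0,"rx":0,"ry":0,"rz":0},
    {"x":-0.4,"y":-0.1,"z":0,"rx":0,"ry":0,"rz":0},
    {"x":-0.4,"y":-0.1,"z":0,"rx":0,"ry":0,"rz":0},
    {"x":-0.4,"y":-0.15,"z":0,"rx":0,"ry":0,"rz":0},
    {"x":-0.4,"y":-0.15,"z":0,"rx":0,"ry":0,"rz":0},
    {"x":-0.4,"y":-0.15,"z":0,"rx":0,"ry":0,"rz":0},
  ],
)

```text
time: 5.2
ee_pos: [442.6, -445.0, 35.4]
tool_rot: [-0.289, 0.957, -0.0, -0.0]
ft_force: [-0.1, -1.5, 0.1]
grip_width: -0.3
finger_force: 0.6
```

```bash
cat >> h.py <<'E'
def pic(f):
    a=camera("top")[170:290,280:410];b=camera("side")[180:270,310:410]
    o=np.zeros((600,800,3),np.uint8)
    o[:480,:400]=cv2.resize(a,None,fx=4,fy=4,interpolation=2)[:,:400]
    o[:360,400:]=cv2.resize(b,None,fx=4,fy=4,interpolation=2)
    cv2.imwrite(f,o)
t4=lambda u,v:(280+u/4-.4,170+v/4-.4)
s4=lambda u,v:(310+(u-400)/4-.4,180+v/4-.4)
E
python3 - <<'E'
from h import *
show();print(read_state()['ft_force']);pic("pics/c3.png")
E
```

```text
w [-77.5 -62.7] z 35.4 yaw_w -180.2 t 5.2
[-0.14872105 -1.46320967  0.12875999]
```

View pics/c3.png

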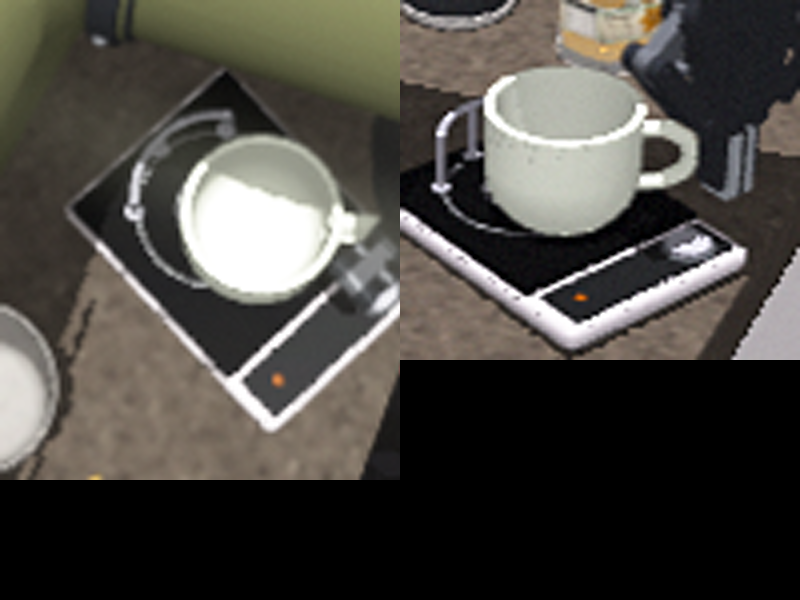

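```bash
cat >> h.py <<'E'
def cup(n,ext,tip):
    a=np.linspace(0,6.28,100);m=t4 if n=="top" else s4
    lo=m(ext[0],ext[2]);hi=m(ext[1],ext[3])
    def g(p):
        q=proj(n,np.c_[p[0]+38*np.cos(a),p[1]+38*np.sin(a),0*a+78]);return np.r_[q.min(0)-lo,q.max(0)-hi]
    r=least_squares(g,onplane(n,(np.array(lo)+hi)/2,78)[:2]);c=r.x
    h=onplane(n,m(*tip),53)[:2]-c
    print(n,"cup w",tow(c).round(1),r.fun.round(1),"handle",np.linalg.norm(h).round(1),np.degrees(np.arctan2(h[1],h[0])-W[2]).round(1))
E
python3 - <<'E'
from h import *
cup("top",(178,342,135,305),(378,224)); cup("side",(483,646,68,148),(697,150))
E
```

```text
top cup w [-24.2  -2.1] [ 0.5  1.6 -0.5 -1.6] handle 59.5 -129.8
side cup w [-25.8  -4.6] [ 0.4  0.  -0.4  0. ] handle 64.8 -126.4
```

>>> step_arm(
  increments=[
    {"x":-0.45,"y":-0.15,"z":0,"rx":0,"ry":0,"rz":0},
    {"x":-0.45,"y":-0.15,"z":0,"rx":0,"ry":0,"rz":0},
    {"x":-0.45,"y":-0.15,"z":0,"rx":0,"ry":0,"rz":0},
    {"x":-0.45,"y":-0.15,"z":0,"rx":0,"ry":0,"rz":0},
    {"x":-0.45,"y":-0.15,"z":0,"rx":0,"ry":0,"rz":0},
    {"x":-0.45,"y":-0.15,"z":0,"rx":0,"ry":0,"rz":0},
    {"x":-0.45,"y":-0.1,"z":0,"rx":0,"ry":0,"rz":0},
    {"x":-0.45,"y":-0.1,"z":0,"rx":0,"ry":0,"rz":0},
  ],
)

```text
time: 6.3
ee_pos: [478.7, -434.1, 35.3]
tool_rot: [-0.289, 0.957, -0.0, -0.0]
ft_force: [-0.1, -0.3, -0.1]
grip_width: 0.0
finger_force: 0.2
```

```bash
python3 - <<'E'
from h import *
show();print(read_state()['ft_force']);pic("pics/c4.png")
E
```

```text
w [-41.5 -73.7] z 35.3 yaw_w -180.2 t 6.3
[-0.06589682 -0.27960317 -0.0915704 ]
```

View pics/c4.png

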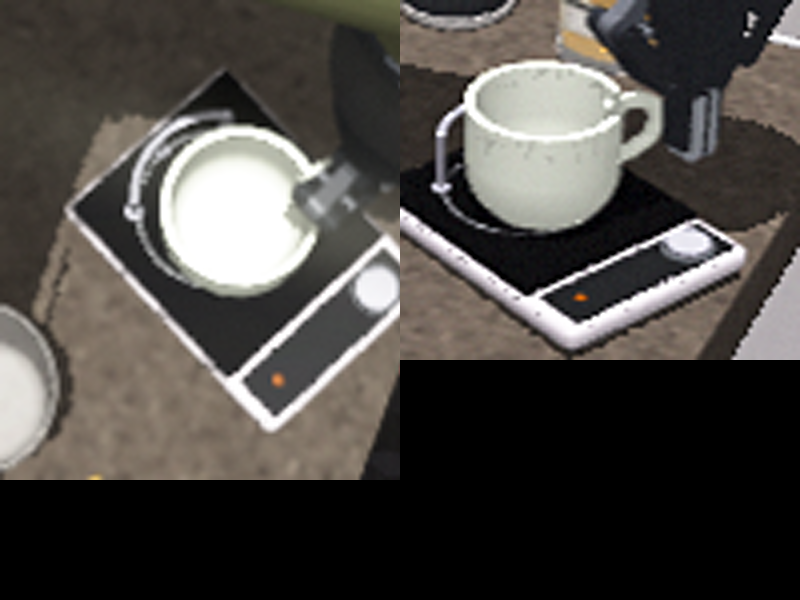

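```bash
python3 - <<'E'
from h import *
cup("top",(160,324,126,297),(330,160)); cup("side",(463,627,60,142),(662,112))
E
```

```text
top cup w [-15.4   1.5] [ 0.5  1.8 -0.5 -1.7] handle 54.6 -98.2
side cup w [-15.1  -1.4] [ 0.6  0.4 -0.6 -0.3] handle 68.0 -100.2
```

>>> step_arm(
  increments=[
    {"x":-0.3,"y":-0.1,"z":0,"rx":0,"ry":0,"rz":0},
    {"x":-0.3,"y":-0.1,"z":0,"rx":0,"ry":0,"rz":0},
    {"x":-0.3,"y":0,"z":0,"rx":0,"ry":0,"rz":0},
    {"x":-0.3,"y":0,"z":0,"rx":0,"ry":0,"rz":0},
    {"x":0,"y":0,"z":0,"rx":0,"ry":0,"rz":0},
    {"x":0.8,"y":0,"z":0,"rx":0,"ry":0,"rz":0},
    {"x":2,"y":0,"z":0,"rx":0,"ry":0,"rz":0},
    {"x":3,"y":0,"z":0,"rx":0,"ry":0,"rz":0},
  ],
)

```text
time: 7.4
ee_pos: [440.0, -461.9, 35.4]
tool_rot: [-0.289, 0.957, -0.0, -0.0]
ft_force: [-1.0, 0.5, -0.3]
grip_width: 0.1
finger_force: 0.0
```

>>> step_arm(
  increments=[
    {"x":2,"y":1,"z":0,"rx":0,"ry":0,"rz":0},
    {"x":1,"y":1.5,"z":0,"rx":0,"ry":0,"rz":0},
    {"x":0,"y":1.5,"z":0,"rx":0,"ry":0,"rz":0},
    {"x":0,"y":1.5,"z":0,"rx":0,"ry":0,"rz":0},
    {"x":0,"y":1.5,"z":0,"rx":0,"ry":0,"rz":0},
    {"x":0,"y":0.5,"z":0,"rx":0,"ry":0,"rz":0},
    {"x":0,"y":0,"z":0,"rx":0,"ry":0,"rz":0},
    {"x":0,"y":0,"z":0,"rx":0,"ry":0,"rz":0},
  ],
  gripper=4.4,
)

```text
time: 8.4
ee_pos: [374.7, -415.9, 35.4]
tool_rot: [-0.289, 0.957, -0.0, -0.0]
ft_force: [0.3, -0.1, -0.7]
grip_width: 44.0
finger_force: 0.0
```

```bash
python3 - <<'E'
from h import *
show();print(read_state()['ft_force'],read_state()['grip_width']);pic("pics/c5.png")
E
```

```text
w [-117.9   -0.8] z 35.4 yaw_w -180.2 t 8.4
[ 0.28503865 -0.09536494 -0.72850928] 43.95868736977097
```

View pics/c5.png

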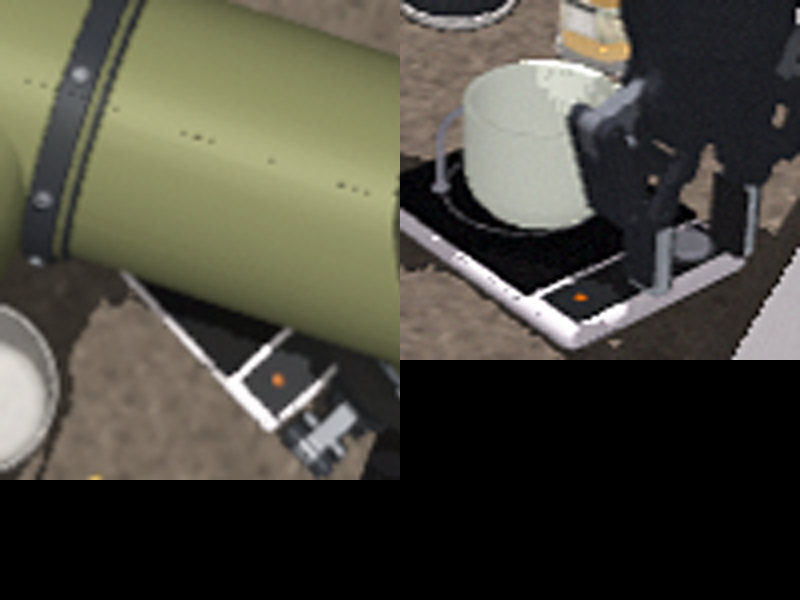

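>>> step_arm(
  increments=[
    {"x":-1.2,"y":0.1,"z":0.5,"rx":0,"ry":0,"rz":0},
    {"x":-1.2,"y":0,"z":0,"rx":0,"ry":0,"rz":0},
    {"x":-1.2,"y":0,"z":0,"rx":0,"ry":0,"rz":0},
    {"x":-1,"y":0,"z":0,"rx":0,"ry":0,"rz":0},
    {"x":-0.6,"y":0,"z":0,"rx":0,"ry":0,"rz":0},
    {"x":-0.5,"y":0,"z":0,"rx":0,"ry":0,"rz":0},
    {"x":-0.5,"y":0,"z":0,"rx":0,"ry":0,"rz":0},
    {"x":-0.5,"y":0,"z":0,"rx":0,"ry":0,"rz":0},
  ],
)

```text
time: 9.5
ee_pos: [430.1, -377.7, 30.6]
tool_rot: [-0.289, 0.957, -0.0, -0.0]
ft_force: [-0.9, -0.9, 0.6]
grip_width: 44.4
finger_force: 0.0
```

>>> step_arm(
  increments=[
    {"x":-0.2,"y":0,"z":0,"rx":0,"ry":0,"rz":0},
    {"x":-0.2,"y":0,"z":0,"rx":0,"ry":0,"rz":0},
    {"x":-0.2,"y":0,"z":0,"rx":0,"ry":0,"rz":0},
    {"x":-0.1,"y":0,"z":0,"rx":0,"ry":0,"rz":0},
    {"x":0,"y":0,"z":0,"rx":0,"ry":0,"rz":0},
    {"x":0,"y":0,"z":0,"rx":0,"ry":0,"rz":0},
    {"x":0,"y":0,"z":0,"rx":0,"ry":0,"rz":0},
    {"x":0,"y":0,"z":0,"rx":0,"ry":0,"rz":0},
  ],
)

```text
time: 10.5
ee_pos: [435.7, -373.6, 30.3]
tool_rot: [-0.289, 0.957, -0.0, -0.0]
ft_force: [-1.1, -0.5, 0.3]
grip_width: 43.7
finger_force: 0.0
```

```bash
python3 - <<'E'
from h import *
show();s_=read_state();print(s_['ft_force'],tow(s_['ft_force'][:2]+W[:2]),s_['grip_width'])
E
```

```text
w [-43.6   0.4] z 30.3 yaw_w -180.2 t 10.5
[-1.11779546 -0.52440017  0.29813681] [-1.22070755  0.18529794] 43.65220677703025
```

>>> step_arm(
  increments=[
    {"x":-0.1,"y":0,"z":0,"rx":0,"ry":0,"rz":0},
    {"x":-0.1,"y":0,"z":0,"rx":0,"ry":0,"rz":0},
    {"x":-0.1,"y":0,"z":0,"rx":0,"ry":0,"rz":0},
    {"x":0,"y":0,"z":0,"rx":0,"ry":0,"rz":0},
    {"x":0,"y":0,"z":0,"rx":0,"ry":0,"rz":0},
    {"x":0,"y":0,"z":0,"rx":0,"ry":0,"rz":0},
    {"x":0,"y":0,"z":0,"rx":0,"ry":0,"rz":0},
    {"x":0,"y":0,"z":0,"rx":0,"ry":0,"rz":0},
  ],
)

```text
time: 11.5
ee_pos: [438.0, -372.3, 30.5]
tool_rot: [-0.289, 0.957, -0.0, -0.0]
ft_force: [-4.1, -2.8, 3.4]
grip_width: 43.7
finger_force: 0.7
```

```bash
python3 - <<'E'
from h import *
show();s_=read_state();print(s_['ft_force'],tow(s_['ft_force'][:2]+W[:2]),s_['grip_width']);pic("pics/c6.png")
E
```

```text
w [-41.    0.2] z 30.5 yaw_w -180.2 t 11.5
[-4.1102771  -2.76807881  3.43610463] [-4.95543707 -0.01678012] 43.72459527736055
```

View pics/c6.png

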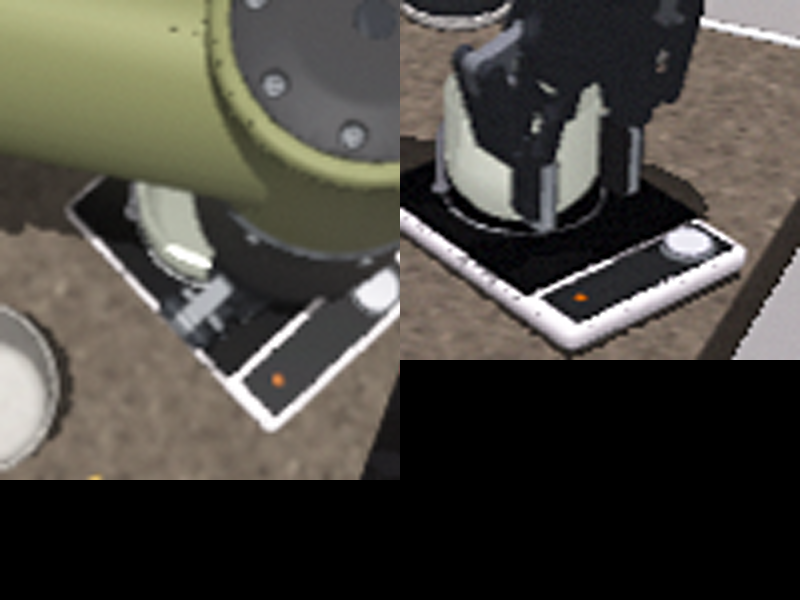

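>>> step_arm(
  increments=[
    {"x":0.2,"y":0,"z":0,"rx":0,"ry":0,"rz":0},
    {"x":0.5,"y":0,"z":0,"rx":0,"ry":0,"rz":0},
    {"x":1.5,"y":0,"z":0,"rx":0,"ry":0,"rz":0},
    {"x":2,"y":0,"z":0,"rx":0,"ry":0,"rz":0},
    {"x":2.5,"y":0,"z":-0.5,"rx":0,"ry":0,"rz":0},
    {"x":1.5,"y":-1.5,"z":-0.5,"rx":0,"ry":0,"rz":0},
    {"x":0.5,"y":-2,"z":0,"rx":0,"ry":0,"rz":0},
    {"x":0,"y":-2,"z":0,"rx":0,"ry":0,"rz":0},
  ],
)

```text
time: 12.6
ee_pos: [395.0, -467.4, 40.6]
tool_rot: [-0.288, 0.958, -0.0, 0.0]
ft_force: [0.3, 0.2, -0.2]
grip_width: 43.7
finger_force: 0.0
```

```bash
python3 - <<'E'
from h import *
show();print(read_state()['ft_force'],read_state()['grip_width']);pic("pics/c7.png")
E
```

```text
w [-129.5  -54.9] z 40.6 yaw_w -180.2 t 12.6
[ 0.28457257  0.17280503 -0.1952086 ] 43.74755586629245
```

View pics/c7.png

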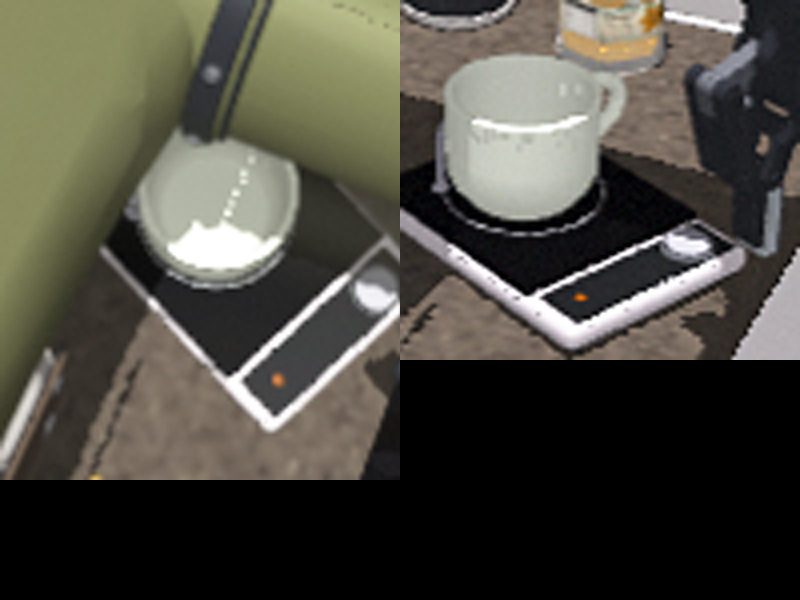

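```bash
python3 - <<'E'
from h import *
cup("side",(443,604,55,133),(627,88)); cup("top",(137,301,106,276),(301,150))
c=w2(0,0)
for d in(-105,-95,-90,-85,-75):
    a=np.radians(d)+W[2];P=[[c[0]+66*np.cos(a),c[1]+66*np.sin(a),53],[c[0]+50*np.cos(a),c[1]+50*np.sin(a),72]]
    q=proj("side",P);print(d,((q+.4-[310,180])*4+[400,0]).round().tolist())
E
```

```text
side cup w [-3.5  2.3] [ 0.4  0.  -0.4  0. ] handle 73.4 -86.0
top cup w [-0.8  2.8] [ 0.6  1.8 -0.6 -1.7] handle 49.1 -100.7
-105 [[642.0, 107.0], [614.0, 80.0]]
-95 [[629.0, 97.0], [605.0, 72.0]]
-90 [[622.0, 92.0], [600.0, 69.0]]
-85 [[614.0, 88.0], [594.0, 66.0]]
-75 [[596.0, 81.0], [580.0, 60.0]]
```

>>> step_arm(
  increments=[
    {"x":-1,"y":0.5,"z":0,"rx":0,"ry":0,"rz":0},
    {"x":-1,"y":0.5,"z":0,"rx":0,"ry":0,"rz":0},
    {"x":-1,"y":0.5,"z":0,"rx":0,"ry":0,"rz":0},
    {"x":-1,"y":0.5,"z":0,"rx":0,"ry":0,"rz":0},
    {"x":-0.5,"y":0.3,"z":0.4,"rx":0,"ry":0,"rz":0},
    {"x":0,"y":0,"z":0.5,"rx":0,"ry":0,"rz":0},
    {"x":0,"y":0,"z":0.5,"rx":0,"ry":0,"rz":0},
    {"x":0,"y":0,"z":0,"rx":0,"ry":0,"rz":0},
  ],
  gripper=0,
)

```text
time: 13.7
ee_pos: [420.4, -421.9, 25.4]
tool_rot: [-0.289, 0.957, 0.001, -0.0]
ft_force: [-0.5, -0.0, -0.3]
grip_width: -0.1
finger_force: 0.0
```

```bash
python3 - <<'E'
from h import *
show();print(read_state()['ft_force'],read_state()['grip_width'])
E
```

```text
w [-83.2 -31.2] z 25.4 yaw_w -180.2 t 13.7
[-0.47458478 -0.02602672 -0.31556082] -0.0930928845326931
```

>>> step_arm(
  increments=[
    {"x":0.1,"y":0,"z":0.2,"rx":0,"ry":0,"rz":0},
    {"x":0,"y":0,"z":0.2,"rx":0,"ry":0,"rz":0},
    {"x":0,"y":0,"z":0.15,"rx":0,"ry":0,"rz":0},
    {"x":0,"y":0,"z":0.1,"rx":0,"ry":0,"rz":0},
    {"x":0,"y":0,"z":0,"rx":0,"ry":0,"rz":0},
    {"x":0,"y":0,"z":0,"rx":0,"ry":0,"rz":0},
    {"x":0,"y":0,"z":0,"rx":0,"ry":0,"rz":0},
    {"x":0,"y":0,"z":0,"rx":0,"ry":0,"rz":0},
  ],
)

```text
time: 14.7
ee_pos: [420.1, -422.5, 20.0]
tool_rot: [-0.289, 0.957, -0.0, -0.0]
ft_force: [-1.9, 0.3, 1.7]
grip_width: -0.2
finger_force: 1.0
```

>>> step_arm(
  increments=[
    {"x":0,"y":0,"z":0.1,"rx":0,"ry":0,"rz":0},
    {"x":0,"y":0,"z":0.1,"rx":0,"ry":0,"rz":0},
    {"x":0,"y":0,"z":0.05,"rx":0,"ry":0,"rz":0},
    {"x":0,"y":0,"z":0,"rx":0,"ry":0,"rz":0},
    {"x":0,"y":0,"z":0,"rx":0,"ry":0,"rz":0},
    {"x":0,"y":0,"z":0,"rx":0,"ry":0,"rz":0},
    {"x":0,"y":0,"z":0,"rx":0,"ry":0,"rz":0},
    {"x":0,"y":0,"z":0,"rx":0,"ry":0,"rz":0},
  ],
)

```text
time: 15.7
ee_pos: [420.2, -422.5, 17.7]
tool_rot: [-0.289, 0.957, -0.0, 0.0]
ft_force: [-2.4, 1.6, 4.5]
grip_width: -0.1
finger_force: 2.6
```

>>> step_arm(
  increments=[
    {"x":0,"y":0,"z":-0.3,"rx":0,"ry":0,"rz":0},
    {"x":0,"y":0,"z":-0.7,"rx":0,"ry":0,"rz":0},
    {"x":0,"y":0,"z":-1.5,"rx":0,"ry":0,"rz":0},
    {"x":1,"y":0,"z":-2,"rx":0,"ry":0,"rz":0},
    {"x":2,"y":0,"z":-2,"rx":0,"ry":0,"rz":0},
    {"x":1,"y":0,"z":-1,"rx":0,"ry":0,"rz":0},
    {"x":0,"y":0,"z":0,"rx":0,"ry":0,"rz":0},
    {"x":0,"y":0,"z":0,"rx":0,"ry":0,"rz":0},
  ],
)

```text
time: 16.7
ee_pos: [386.5, -444.3, 91.5]
tool_rot: [-0.289, 0.957, 0.001, -0.0]
ft_force: [0.1, 0.1, -0.4]
grip_width: 0.0
finger_force: 0.0
```

```bash
python3 - <<'E'
from h import *
show();print(read_state()['ft_force'])
a=cv2.imread("pics/c7.png")[:200,400:600].astype(int);pic("pics/c8.png");b=cv2.imread("pics/c8.png")[:200,400:600].astype(int)
print("change in cup region (mean abs, px>40):",abs(a-b).mean().round(2),(abs(a-b).max(2)>40).mean().round(4))
print(close_job())
E
```

```text
w [-123.8  -31. ] z 91.5 yaw_w -180.2 t 16.7
[ 0.12306024  0.13176964 -0.38546114]
change in cup region (mean abs, px>40): 4.98 0.0304
the job is handed in; nothing more can be done
None
```

I handed the job in at about 17 s; the judge returned no verdict. By my camera estimates the cup sits 2–4 mm from the seat against the rail, with its handle within about 10° of straight right. The key was pressed with 4.5 N and released, and the arm never went near the bystanders.

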